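# Empty and close the pickle pot

## Robot

A 7-joint arm with a two-finger parallel gripper is mounted at the origin on the work surface. World frame = base frame: x ahead of the robot, y to its left, z up, the work surface at z = 0. Lengths are in m, angles in rad, forces in N, time in s.
With the tool pointing down it reaches from about 0.425 to 0.825 m from the base axis. Payload 3.6 kg.
Tool frame: the origin (TCP) lies where the fingers leave the gripper's body, on its centre line; the fingertips stand 73 mm ahead of it and the grasp point (between the pads) lies 54 mm ahead of it; z points along the fingers, y is the line along which they close (so a half turn about z gives the same grasp; the last joint's range is limited). The gripper opens to 85 mm and grips with 20 to 120 N. Pads are 22 mm wide; open, the fingers measure 114 mm over their backs; the gripper's body (76 mm by 85 mm) begins 54 mm behind the grasp point. The pads swing forward as they close: fully open they stand 13 mm farther back than shut.
Start: joints at [1.294, 0.615, -0.013, 1.423, 0.008, 1.103, -0.04], TCP at [0.161, -0.63, 0.304] pointing down, gripper open.
Joint ranges: [-3.12, 3.12], [-0.3, 2.06], [-1.34, 1.32], [0.26, 2.42], [-1.36, 4.5], [0.01, 1.98], [-2.84, 2.84]. Speed limits (rad/s): [2.79, 2.79, 3.14, 3.14, 3.14, 3.14, 3.14].

## Interface

Orientations are given as a unit quaternion [x, y, z, w].
In Python, from station import arm, snapshot, camera_info, ticket gives the robot as it stands. Calls block until the motion is done:
- arm.movep(position, orientation): joint-space move of the TCP to a pose.
- arm.line_to(position, velocity=0.15, ori=None): straight line of the TCP; ori=None keeps the orientation; velocity is the mean speed in m/s.
- arm.move_j(angles): joint-space move.
- arm.move_gripper(opening, effort=None): opening from 0.0 (shut) to 1.0 (fully open); effort is the grip in N (None keeps the last); returns when the fingers have stopped.
- arm.pause(seconds).
- arm.ik(position, orientation): joint angles nearest the present ones, or None.
- snapshot(name): name is "scene" or "top"; returns the picture (384x512x3 uint8, blue, green, red); there is no depth.
- camera_info(name): a dict with "fx", "fy", "cx", "cy" (pixels), "R" (3x3) and "t" (3): a world point X has camera coordinates R X + t. Camera axes: x right, y down, z forward; pixel columns grow to the right and rows downward; lengths in m; the calibration is good to about 2 mm. A picture is of the moment at which its call begins. camera_info takes no time and is no camera call.
A pose or a line that the arm cannot do raises arm.MotionError and nothing moves.
- ticket.finish_job(): hands the job in; it is judged then, once.
Readings, each from a call of its own:
- arm.read_time(): time.
- arm.read_joint_positions(): joint angles.
- arm.read_dq(): joint speeds.
- arm.read_effort(): joint torques, N m.
- arm.read_tool_pos(): TCP position.
- arm.read_eef_rot(): TCP orientation.
- arm.read_ft_force(): force on the tool from outside, world axes, zero at the start.
- arm.read_wrist_torque(): the same for the moment, N m.
- arm.read_opening(): opening from 0.0 (shut) to 1.0 (fully open).
- arm.read_finger_force(): force on a finger pad.
Only numpy, scipy, OpenCV 4.12 (cv2) and the standard library are available. Lean on these libraries where they do the work, as an engineer would, in place of code of your own. Each camera call takes 0.05 s, during which the arm holds its last target. There are 200 camera calls.

## Task

Work at this jeweller's bench is over for the day: first switch the pickle pot off by pushing its toggle lever all the way over towards the pot. Then lift the wire basket, with the brass bangle in it, out of the pot by its handle and hang it by that handle on both prongs of the drip stand's forked hook, and finally close the pot with its lid, plug side down and knob up, fully seated. Keep the basket upright so that the bangle stays in it, and leave the file and the brush lying where they are.

Things in the scene. Friction and masses are not known exactly. Their poses are not given: they have to be found in the camera images.
- pot: White round pot fixed to the bench, 150 mm outer diameter, 100 mm high, open top with inner diameter 136 mm, inner floor 12 mm above the bench. A grey control box (85 mm long, 60 mm wide, 35 mm high) stands at its front. Origin: centre of its underside on the bench; z up; -x points from the pot to the control box.
- switch (a joint): Toggle lever on the pot's control box: a steel stick with a black ball (26 mm diameter) at its end, 60 mm from the pivot. The pivot is 125 mm from the pot's centre along the pot's -x, 57 mm above the bench, its axis along the pot's y. 0 = on, leaning 0.5 rad away from the pot; 1.0 rad = off, leaning 0.5 rad towards the pot. It stays where it is left and needs about 1 N at the ball.
- switch_tip (a point): Centre of the lever's black ball, about 110 mm above the bench at either end of its travel, 117 mm when upright.
- basket: Loose round steel wire basket, 0.22 kg, standing in the pot: 100 mm diameter, wall 55 mm high, with a rigid upright handle (bail) that rises straight up from both sides in the basket's y-z plane. Origin: centre of its underside, z up, y along the handle's top bar.
- basket_bar (a point): Middle of the handle's straight horizontal top bar, 135 mm above the basket's underside. Bar: round, 10 mm diameter, straight for 42 mm to either side along the basket's y; its legs stand at 50 mm to either side.
- bangle: Brass ring, 66 mm outer diameter, 18 mm high, 60 g, lying loose in the basket. Origin: centre of its underside.
- stand: Drip stand fixed to the bench: dark steel base plate (155 by 110 by 8 mm), a 14 mm post standing 90 mm from the origin along +x, 234 mm high, and at its top a forked hook of two parallel prongs that point to the stand's -x. Origin on the bench directly below the hook's seat; z up.
- seat (a point): Where the bar's middle lies when hung: 209 mm above the bench, midway between the two prongs; axes as the stand's (bar along y). Prongs: 8 mm thick, centred 28 mm to either side in y (48 mm free between). Lowest at the seat; towards -x they rise to ends 36 mm from the seat, tops 17 mm above it; towards +x to a 10 mm crossbar at the post, 90 mm from the seat, top 26 mm above it.
- lid: Loose round steel lid of the pot, 0.22 kg, lying on the bench knob up: below a plug 128 mm in diameter and 12 mm high, above it a flange 154 mm in diameter and 6 mm thick, and a black knob on top. Origin: centre of the plug's underside; z up towards the knob. Seated, the flange rests on the pot's rim and the origin is 88 mm above the bench.
- lid_knob (a point): In the lid's black knob, 42 mm above the lid's origin. Knob: 30 mm diameter, from 26 to 52 mm above the lid's origin, on a thinner neck; the flange's top is at 18 mm.
- file: Loose file, 200 mm long with a wooden handle, lying on the bench to the robot's right of the middle; a bystander. Origin: under its middle, x along it.
- brush: Loose bench brush, 170 mm long with a wooden handle, lying on the bench to the robot's left of the middle; a bystander. Origin: under its middle, x along it.
Mind the look-alikes: they are no part of the job. Leave any blue look-alike of the lid alone.

How it is judged:
By the outcome, as a careful person would: the job done as asked, in the order asked, and still so for the second after the job is handed in, with the robot touching nothing.
It also fails if it takes over 72 s, if anything falls off the work surface, if the arm or the gripper's body presses on something with over 40 N, if the wrist force passes 120 N, or if a joint passes its speed limit or range.

## Working session

There is one attempt and no reset: what is moved stays moved. The work goes in short steps, each a Python script; the robot and the scene stay as the last script left them, time stands still between calls to the robot, and variables do not carry over. Pictures are saved under pics/ and viewed, at most 10 in all, crops included, and the job is handed in when it is done.

```bash
mkdir -p pics; ls; python3 - <<'E'
from station import arm, snapshot, camera_info
import cv2, numpy as np
for n in("scene","top"):
    im=snapshot(n); np.save(f"pics/{n}0.npy",im)
    cv2.imwrite(f"pics/{n}0.png",cv2.resize(im,(800,600),interpolation=cv2.INTER_CUBIC))
    c=camera_info(n); print(n,c["fx"],c["fy"],c["cx"],c["cy"],np.round(c["R"],3).tolist(),np.round(-np.array(c["R"]).T@c["t"],3))
E
```

```text
pics
scene 429.4582233996378 429.4582233996378 252.93873214831183 197.3122514653088 [[-0.056, 0.998, 0.0], [0.664, 0.038, -0.747], [-0.745, -0.042, -0.665]] [ 1.357 -0.054  0.899]
top 409.4209107081779 409.4209107081779 257.0623217170255 197.58486291213615 [[0.062, -0.998, 0.004], [-0.971, -0.061, -0.229], [0.229, 0.01, -0.973]] [ 0.248 -0.105  1.424]
```

View pics/scene0.png

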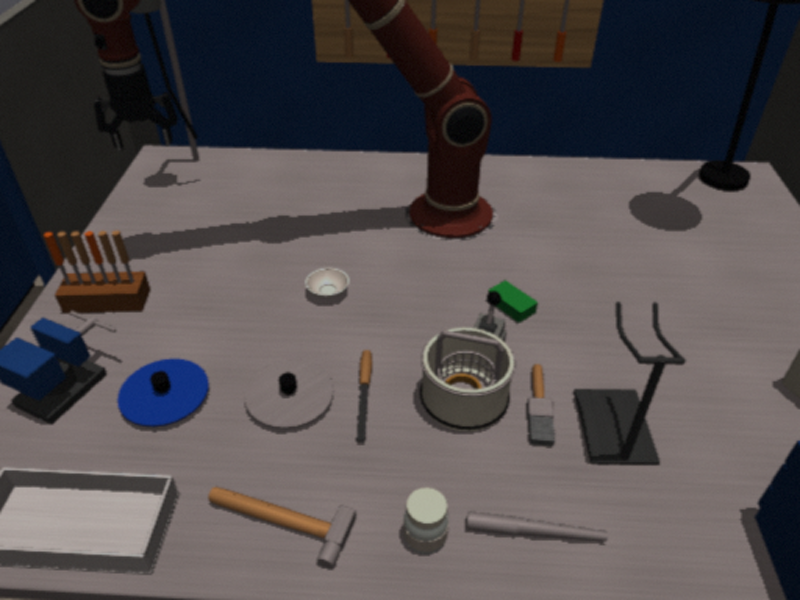

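View pics/top0.png

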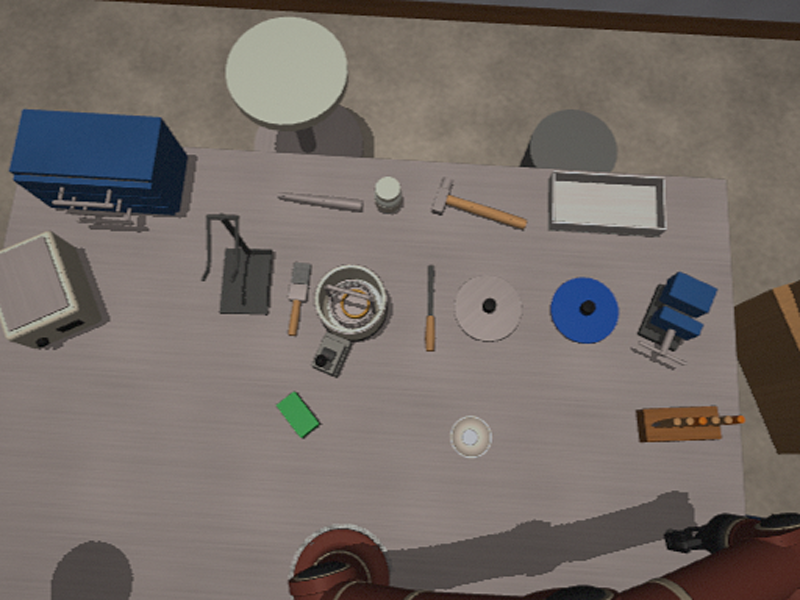

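Lid candidates (800-px pictures): the steel disc with black knob at scene (289,395) / top (488,308), and the blue disc at scene (163,392) / top (585,310). The blue one is the look-alike, so I choose the steel disc. The pot is at scene (467,375) / top (350,300), its lever ball at scene (493,298), and the stand at scene (640,380) / top (240,260). Next, close crops with pixel ticks.

```bash
python3 - <<'E'
import cv2, numpy as np
T=[("top",190,165),("top",120,130),("top",280,160),("scene",268,185),("scene",385,190),("scene",152,215)]
rows=[]
for n,x0,y0 in T:
    im=np.load(f"pics/{n}0.npy")[y0:y0+75,x0:x0+66]
    im=cv2.resize(im,None,fx=4,fy=4,interpolation=cv2.INTER_CUBIC)
    im=cv2.convertScaleAbs(im,alpha=1.5,beta=10)
    for x in range((x0//10+1)*10,x0+66,10):
        cv2.line(im,((x-x0)*4+2,0),((x-x0)*4+2,5),(0,255,255),1); cv2.putText(im,str(x),((x-x0)*4-8,14),0,.3,(0,255,255),1)
    for y in range((y0//10+1)*10,y0+75,10):
        cv2.line(im,(0,(y-y0)*4+2),(5,(y-y0)*4+2),(0,255,255),1); cv2.putText(im,str(y),(6,(y-y0)*4+5),0,.3,(0,255,255),1)
    rows.append(im)
cv2.imwrite("pics/crops.png",np.vstack([np.hstack(rows[:3]),np.hstack(rows[3:])]))
E
```

```text
(no output)
```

View pics/crops.png

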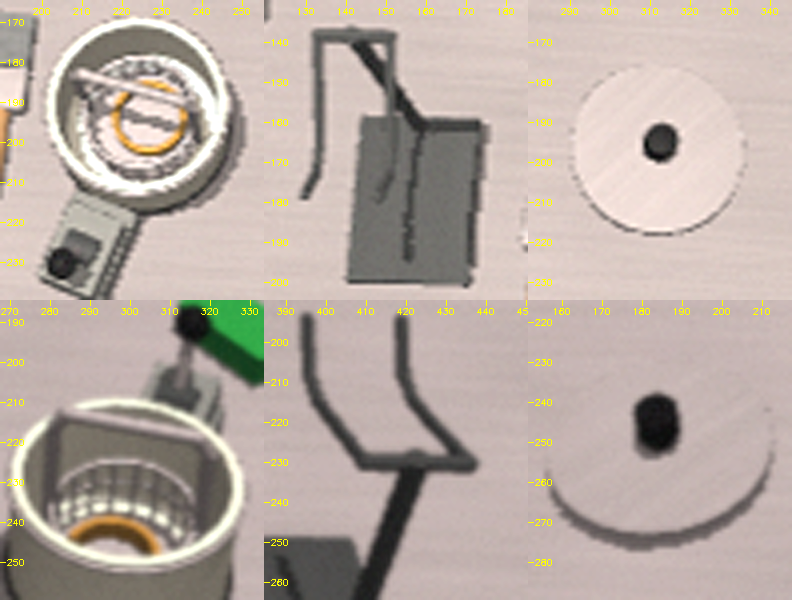

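The crops show the steel lid, knob up, at top (312.5,195) and scene (184,246). The pot rim centre is near top (224,192), with the ball at top (205,230) and scene (315.5,190). The bar runs from top (208.5,183.5) to (239.5,191.5). The fork's prongs point at the robot, with tips at top (129.5,179) and (149,179.5). Now the numbers.

```bash
cat > h.py <<'E'
import numpy as np, cv2
from station import arm, snapshot, camera_info, ticket
from scipy.spatial.transform import Rotation as Ro
from scipy.optimize import least_squares
CI={n:camera_info(n) for n in("top","scene")}
def ray(n,p):
    c=CI[n]; R=np.array(c["R"]); d=R.T@np.array([(p[0]-c["cx"])/c["fx"],(p[1]-c["cy"])/c["fy"],1]); return -R.T@np.array(c["t"]),d/np.linalg.norm(d)
def plane(n,p,z):
    o,d=ray(n,p); return o+d*(z-o[2])/d[2]
def tri(pt,ps):
    o1,d1=ray("top",pt); o2,d2=ray("scene",ps)
    s=np.linalg.lstsq(np.c_[d1,-d2],o2-o1,rcond=None)[0]; a,b=o1+s[0]*d1,o2+s[1]*d2
    return (a+b)/2,np.linalg.norm(a-b)
def circ(P):
    r=least_squares(lambda q:np.hypot(P[:,0]-q[0],P[:,1]-q[1])-q[2],[*P[:,:2].mean(0),.07],loss="soft_l1",f_scale=.003).x; return r
def blob(im,lo,hi,box):
    x0,y0,x1,y1=box; m=cv2.inRange(im[y0:y1,x0:x1],lo,hi); n,l,s,c=cv2.connectedComponentsWithStats(m); k=1+s[1:,4].argmax(); return c[k]+[x0,y0],s[k,4]
E
python3 - <<'E'
from h import *
np.set_printoptions(precision=4,suppress=True)
t=np.load("pics/top0.npy"); s=np.load("pics/scene0.npy")
# rim
for n,im,b in(("top",t,(195,163,254,222)),("scene",s,(265,205,336,262))):
    x0,y0,x1,y1=b; g=im[y0:y1,x0:x1].min(2); th=np.percentile(g,99)*.88
    y,x=np.nonzero(g>th); P=np.array([plane(n,(a+x0,c+y0),.1) for a,c in zip(x,y)]); print("rim",n,th,len(P),circ(P))
K=(0,0,0);D=(45,45,45)
bt=blob(t,K,D,(198,222,214,238)); bs=blob(s,K,D,(308,183,323,198)); print("ball",bt,bs,tri(bt[0],bs[0]))
kt=blob(t,K,D,(303,185,321,205)); ks=blob(s,K,D,(176,236,194,258)); print("knob",kt,ks,tri(kt[0],ks[0]))
# lid flange top circle, dark-rim-free: bench plane z .018
def f(d,p): return np.array(p)-.4
for nm,a,b in(("bar+y",(208.7,183.5),(321.5,219.7)),("bar-y",(239.7,191.5),(282.7,213)),("cross+y",(132.5,138.5),(437.5,230.5)),("cross-y",(152,138.8),(409.3,229.8)),("tip+y",(129.8,179),(418.8,194.3)),("tip-y",(149,179.8),(395.3,193.5))):
    print(nm,*tri(f(0,a),f(0,b)))
# base plate in top
x0,y0,x1,y1=135,155,180,205
E
```

```text
rim top 158.4 199 [0.5771 0.0237 0.0699]
rim scene 133.76 242 [0.5771 0.0224 0.0712]
ball (array([205.3958, 230.4583]), np.int32(48)) (array([316.9036, 191.7952]), np.int32(83)) (array([0.4377, 0.0721, 0.1077]), np.float64(0.004925053234066323))
knob (array([312.5714, 195.125 ]), np.int32(56)) (array([183.7323, 245.4567]), np.int32(127)) (array([ 0.595 , -0.2825,  0.0364]), np.float64(0.0004354273177728401))
bar+y [0.5866 0.0711 0.1461] 0.0038624279274817124
bar-y [ 0.5665 -0.0281  0.1447] 0.009156571540518743
cross+y [0.6929 0.3058 0.2314] 0.0001276471564501008
cross-y [0.6953 0.2452 0.2325] 0.00011492813613058823
tip+y [0.565  0.2986 0.2229] 0.0020311008178318752
tip-y [0.5662 0.2413 0.2235] 0.0007958595651937885
```

```bash
cat >> h.py <<'E'
def down(yaw,tilt=0,about=0):
    "tool pointing down, tool x (pad width) at world yaw; tilt about the horizontal axis at angle 'about'"
    return (Ro.from_rotvec(tilt*np.array([np.cos(about),np.sin(about),0]))*Ro.from_euler("z",yaw)*Ro.from_euler("x",np.pi)).as_quat()
E
python3 - <<'E'
from h import *
np.set_printoptions(precision=4,suppress=True)
print(plane("top",(205.4,230.46),.11),plane("scene",(315.5,190),.11))
a,b=plane("top",(208.3,183.1),.147),plane("top",(239.3,191.1),.147); print("bar",a,b,(a+b)/2,np.arctan2(*(a-b)[[0,1]]))
a,b=plane("scene",(321.1,219.3),.147),plane("scene",(282.3,212.6),.147); print("bar scene",a,b,(a+b)/2)
pot=np.array([.577,.023]); ball=plane("top",(205.4,230.46),.11)[:2]; u=pot-ball; print(np.linalg.norm(u)); u/=np.linalg.norm(u); psi=np.arctan2(u[1],u[0]); print("potyaw",psi)
for r in(.205,.19,.18,.17,.15,.12):
  for t in(0,.3,.5,.7):
    tip=np.array([*(pot-u*r),.095]); 
    for y in(psi,psi+np.pi):
      q=down(y,-t,psi+np.pi/2); z=Ro.from_quat(q).apply([0,0,1]); j=arm.ik(tip-.073*z,q)
      if j is not None: print(r,t,round(y,2),np.round(z,2),np.round(j,2))
E
```

```text
[0.4373 0.0693 0.11  ] [0.4325 0.0707 0.11  ]
bar [0.5862 0.0691 0.147 ] [ 0.5659 -0.0328  0.147 ] [0.5761 0.0181 0.147 ] 0.19682515185729116
bar scene [0.5873 0.0729 0.147 ] [ 0.5686 -0.0236  0.147 ] [0.5779 0.0247 0.147 ]
0.14722252797018076
potyaw -0.32017364261348147
0.205 0 -0.32 [-0. -0. -1.] [-0.28  0.47 -0.01  2.28  0.01  0.39 -2.18]
0.205 0 2.82 [ 0.  0. -1.] [ 0.17  0.54 -0.64  2.27  0.67  0.52  0.25]
0.19 0 -0.32 [-0. -0. -1.] [-0.26  0.48 -0.    2.25  0.    0.41 -2.16]
0.19 0 2.82 [ 0.  0. -1.] [ 0.14  0.54 -0.57  2.24  0.6   0.52  0.35]
0.18 0 -0.32 [-0. -0. -1.] [-0.25  0.49 -0.    2.22  0.    0.42 -2.14]
0.18 0 2.82 [ 0.  0. -1.] [ 0.13  0.54 -0.54  2.21  0.56  0.52  0.41]
0.17 0 -0.32 [-0. -0. -1.] [-0.23  0.5  -0.    2.2   0.    0.44 -2.13]
0.17 0 2.82 [ 0.  0. -1.] [ 0.13  0.55 -0.51  2.19  0.53  0.53  0.46]
0.17 0.3 -0.32 [ 0.28 -0.09 -0.96] [-0.66  0.5   0.41  2.42 -0.65  0.02 -1.56]
0.17 0.3 2.82 [ 0.28 -0.09 -0.96] [-0.6   0.49  0.33  2.42  0.98  0.03 -0.06]
0.15 0 -0.32 [-0. -0. -1.] [-0.21  0.52  0.    2.16 -0.    0.47 -2.1 ]
0.15 0 2.82 [ 0.  0. -1.] [ 0.12  0.56 -0.48  2.15  0.49  0.54  0.53]
0.15 0.3 -0.32 [ 0.28 -0.09 -0.96] [-0.63  0.51  0.42  2.38 -0.69  0.05 -1.49]
0.15 0.3 2.82 [ 0.28 -0.09 -0.96] [-0.56  0.5   0.32  2.38  0.43  0.05  0.52]
0.12 0 -0.32 [-0. -0. -1.] [-0.18  0.54  0.    2.09 -0.    0.51 -2.07]
0.12 0 2.82 [ 0.  0. -1.] [ 0.17  0.59 -0.51  2.08  0.51  0.59  0.56]
0.12 0.3 -0.32 [ 0.28 -0.09 -0.96] [-0.57  0.53  0.4   2.31 -0.45  0.09 -1.69]
0.12 0.3 2.82 [ 0.28 -0.09 -0.96] [-0.47  0.51  0.26  2.31  0.42  0.09  0.58]
```

```bash
python3 - <<'E'
from h import *
pot=np.array([.577,.023]); psi=-.32; u=np.array([np.cos(psi),np.sin(psi)])
P=lambda r,z:[*(pot-u*r),z+.073]
q=down(psi)
arm.move_gripper(0.0,30)
arm.movep(P(.198,.20),q)
print(arm.read_time(),np.round(arm.read_joint_positions(),2))
arm.line_to(P(.198,.096),.15)
f0=np.array(arm.read_ft_force())
arm.line_to(P(.128,.096),.08)
r=.128
while r>.108:
    r-=.002; arm.line_to(P(r,.096),.05); f=np.array(arm.read_ft_force())-f0; print(round(r,3),np.round(f,1))
    if -f[:2]@u>7: break
arm.line_to(P(r+.03,.096),.15); arm.line_to(P(r+.04,.2),.2)
arm.move_gripper(.75); 
print(arm.read_time())
t=snapshot("top"); s=snapshot("scene"); np.save("pics/top1.npy",t); np.save("pics/scene1.npy",s)
cv2.imwrite("pics/lever.png",np.hstack([cv2.resize(t[160:250,180:270],(400,400)),cv2.resize(s[160:265,250:355],(400,400))]))
E
```

```text
3.525 [ 0.05  0.3  -0.41  2.13  0.17  0.74 -2.36]
0.126 [-1.2  0.8 -0.5]
0.124 [-1.6  0.2 -0.9]
0.122 [-0.9  1.4 -1. ]
0.12 [-2.1  0.7 -1.4]
0.118 [-5.4  2.1  1.9]
0.116 [-8.4  3.6  3.4]
8.5417
```

View pics/lever.png

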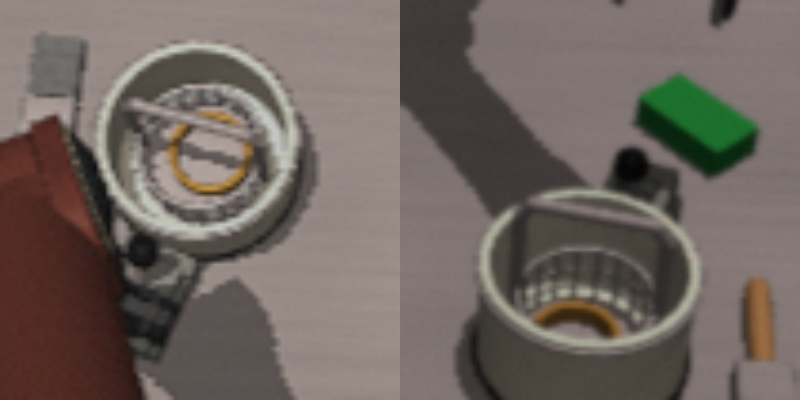

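The lever now leans towards the pot (ball at left-crop (143,250)) and ran into its stop, so the pot is off. The basket is undisturbed. Next I check reachability for the basket moves.

```bash
cat >> h.py <<'E'
BAR=np.array([.577,.0215]); BY=1.374; SEAT=np.array([.603,.2715]); SY=.043
EX=np.array([np.cos(SY),np.sin(SY)])
def tcp(xy,zg): return [xy[0],xy[1],zg+.054]
E
python3 - <<'E'
from h import *
for k in(0,-np.pi):
    for xy,z,y in((BAR,.145,BY),(BAR,.275,BY),(SEAT-.115*EX,.265,SY+np.pi/2),(SEAT,.265,SY+np.pi/2),(SEAT,.209,SY+np.pi/2)):
        j=arm.ik(tcp(xy,z),down(y+k)); print(k,None if j is None else np.round(j,2))
E
```

```text
0 [ 0.38  0.74 -0.77  1.75  0.63  0.92 -0.85]
0 [ 0.42  0.59 -0.83  1.59  0.47  1.17 -0.71]
0 [ 0.02  0.6  -0.93  1.66  0.52  1.15 -1.  ]
0 [-0.01  0.76 -0.89  1.35  0.59  1.31 -0.88]
0 [-0.01  0.81 -0.87  1.42  0.64  1.2  -0.92]
-3.141592653589793 [-0.52  0.74  0.75  1.77 -0.63  0.89 -2.82]
-3.141592653589793 [-0.7   0.71  1.13  1.62 -0.67  1.25 -2.77]
-3.141592653589793 [ 0.12  0.69 -1.15  1.66  0.66  1.24  2.01]
-3.141592653589793 [ 0.07  0.86 -1.15  1.35  0.77  1.42  2.14]
-3.141592653589793 [ 0.08  0.92 -1.15  1.42  0.84  1.34  2.08]
```

```bash
python3 - <<'E'
from h import *
q=down(BY); qs=down(SY+np.pi/2)
arm.movep(tcp(BAR,.235),q)
arm.line_to(tcp(BAR,.146),.15)
arm.move_gripper(0.0,80)
print("grip",arm.read_opening(),arm.read_finger_force(),arm.read_time())
f0=np.array(arm.read_ft_force())
arm.line_to(tcp(BAR,.275),.12)
print("lift",np.round(np.array(arm.read_ft_force())-f0,2),arm.read_opening())
arm.line_to(tcp(SEAT-.115*EX,.27),.15,qs)
arm.pause(.3)
t=snapshot("top"); s=snapshot("scene"); np.save("pics/top2.npy",t); np.save("pics/scene2.npy",s)
print(arm.read_time(),np.round(arm.read_tool_pos(),4))
cv2.imwrite("pics/pre.png",np.hstack([cv2.resize(t[110:260,90:240],(400,400)),cv2.resize(s[90:290,300:500],(400,400))]))
E
```

```text
grip 0.08611201455951148 78.07938694953918 11.35
lift [ 0.4   0.79 -7.34] 0.0883205711722687
14.8667 [0.4881 0.2665 0.324 ]
```

View pics/pre.png

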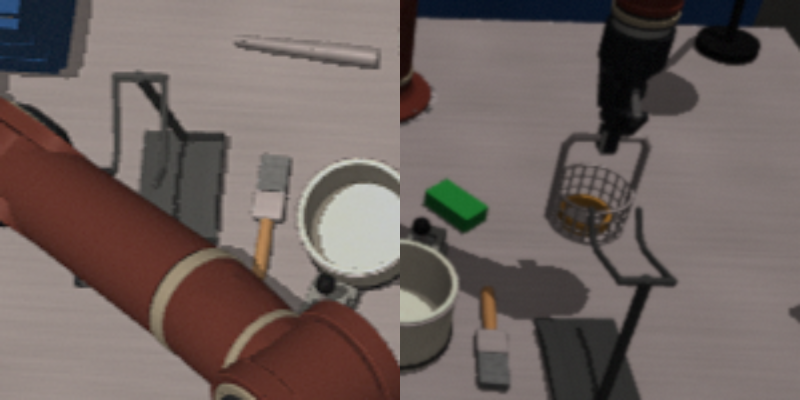

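The basket hangs upright from the gripper with the bangle inside, handle at right-crop (567–650,145), centred on the two prong tips at (595,210) and (638,210). I go forward over the prongs and lower.

```bash
python3 - <<'E'
from h import *
arm.line_to(tcp(SEAT,.27),.12)
f0=np.array(arm.read_ft_force())
arm.line_to(tcp(SEAT,.217),.1)
z=.217
while z>.2035:
    z-=.002; arm.line_to(tcp(SEAT,z),.04); f=np.array(arm.read_ft_force())-f0; print(round(z,4),np.round(f,1))
    if f[2]>2.5: break
print(arm.read_time())
s=snapshot("scene"); cv2.imwrite("pics/hang.png",cv2.resize(s[130:290,330:490],(600,600)))
E
```

```text
0.215 [ 1.4 -0.7 -0.8]
0.213 [ 1.7 -0.7 -0.4]
0.211 [ 0.6 -0.8 -0.3]
0.209 [ 1.   0.7 -0.7]
0.207 [-1.5 -0.3  6.2]
17.9083
```

View pics/hang.png

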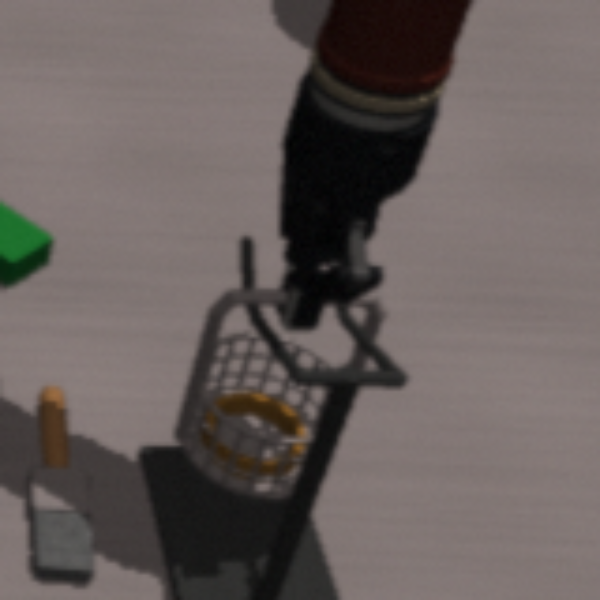

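The bar rests across both prongs at the expected height, with the bangle in the basket. I release, rise, and look while going for the lid knob.

```bash
python3 - <<'E'
from h import *
arm.move_gripper(.5,20); 
p=arm.read_tool_pos(); arm.line_to([p[0],p[1],p[2]+.13],.12)
K=np.array([.595,-.2825])
for y in(-.32,-.32+np.pi,.3,1.2,-1.2):
    out=[]
    for xy,z in((K,.15),(K,.042),([.577,.023],.20),([.577,.023],.13)):
        j=arm.ik(tcp(xy,z),down(y)); out.append(None if j is None else np.round(j,2).tolist())
    print(round(y,2),out)
arm.movep(tcp(K,.16),down(1.2) ) if arm.ik(tcp(K,.16),down(1.2)) is not None else None
print(arm.read_time(),np.round(arm.read_tool_pos(),3))
t=snapshot("top"); s=snapshot("scene"); np.save("pics/top3.npy",t); np.save("pics/scene3.npy",s)
cv2.imwrite("pics/hung.png",np.hstack([cv2.resize(t[100:240,100:310],(399,266)),cv2.resize(s[160:300,280:490],(399,266))]))
E
```

```text
-0.32 [[0.63, 0.76, -0.4, 1.5, 0.34, 0.95, -1.76], [0.6, 0.89, -0.35, 1.57, 0.4, 0.76, -1.81], [0.17, 0.58, -0.4, 1.7, 0.27, 0.92, -2.22], [0.15, 0.67, -0.36, 1.77, 0.32, 0.77, -2.26]]
2.82 [[0.94, 0.97, -1.1, 1.49, 0.89, 1.24, 0.97], [0.91, 1.09, -1.0, 1.56, 1.01, 1.08, 0.89], [0.55, 0.81, -1.14, 1.68, 0.79, 1.18, 0.45], [0.51, 0.88, -1.06, 1.75, 0.88, 1.06, 0.38]]
0.3 [[0.71, 0.78, -0.55, 1.5, 0.46, 0.99, -1.23], [0.67, 0.91, -0.47, 1.57, 0.52, 0.79, -1.29], [0.27, 0.61, -0.57, 1.69, 0.39, 0.95, -1.71], [0.24, 0.69, -0.51, 1.76, 0.45, 0.8, -1.76]]
1.2 [[0.8, 0.83, -0.74, 1.49, 0.61, 1.06, -0.46], [0.76, 0.95, -0.65, 1.56, 0.71, 0.87, -0.53], [0.39, 0.67, -0.78, 1.69, 0.54, 1.01, -0.95], [0.35, 0.74, -0.71, 1.76, 0.62, 0.87, -1.01]]
-1.2 [[0.5, 0.73, -0.16, 1.51, 0.14, 0.92, -2.48], [0.49, 0.87, -0.14, 1.57, 0.16, 0.71, -2.5], [-0.53, 0.66, 0.75, 1.72, -0.53, 0.98, -2.35], [-0.42, 0.71, 0.56, 1.78, -0.5, 0.8, -2.38]]
21.7167 [ 0.596 -0.281  0.215]
```

View pics/hung.png

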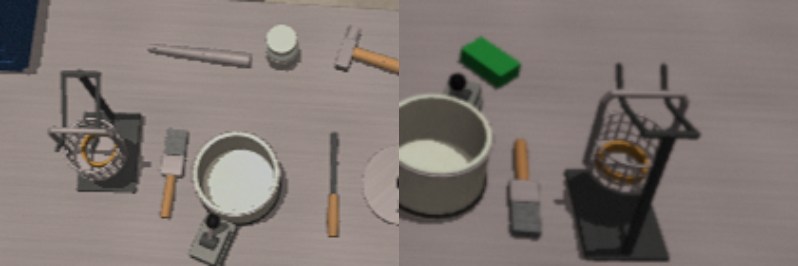

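The basket hangs on both prongs, the bar crossing them (right crop, (605–685,97)), with the bangle in it, and the brush and file are where they were. Now the lid.

```bash
python3 - <<'E'
from h import *
np.set_printoptions(precision=4,suppress=True)
t=np.load("pics/top3.npy"); s=np.load("pics/scene3.npy")
from scipy.optimize import least_squares
for n,im,b in(("top",t,(195,163,254,222)),("scene",s,(265,205,336,262))):
    x0,y0,x1,y1=b; g=im[y0:y1,x0:x1].min(2)
    y,x=np.nonzero(g>np.percentile(g,99)*.88); P=np.array([plane(n,(a+x0,c+y0),.1) for a,c in zip(x,y)])
    r=np.hypot(*(P[:,:2]-[.577,.023]).T); P=P[(r>.064)&(r<.079)]; print("rim",n,len(P),circ(P))
K=np.array([.595,-.2825]); q=down(1.2)
arm.move_gripper(.8); arm.line_to(tcp(K,.042),.12)
f0=np.array(arm.read_ft_force())
arm.move_gripper(0,60); print("grip",arm.read_opening(),arm.read_finger_force())
arm.line_to(tcp(K,.20),.15); print(np.array(arm.read_ft_force())-f0)
arm.line_to(tcp([.577,.023],.20),.2); arm.pause(.3)
print(arm.read_time(),np.array(arm.read_tool_pos()))
t=snapshot("top"); s=snapshot("scene"); np.save("pics/top4.npy",t); np.save("pics/scene4.npy",s)
cv2.imwrite("pics/over.png",np.hstack([cv2.resize(t[110:260,150:300],(400,400)),cv2.resize(s[120:280,210:370],(400,400))]))
E
```

```text
rim top 202 [0.5779 0.0234 0.0706]
rim scene 233 [0.5761 0.0229 0.0706]
grip 0.33524132998434003 59.67283308506012
[ 0.0351  0.8153 -1.7784]
26.9417 [0.5771 0.0225 0.254 ]
```

View pics/over.png

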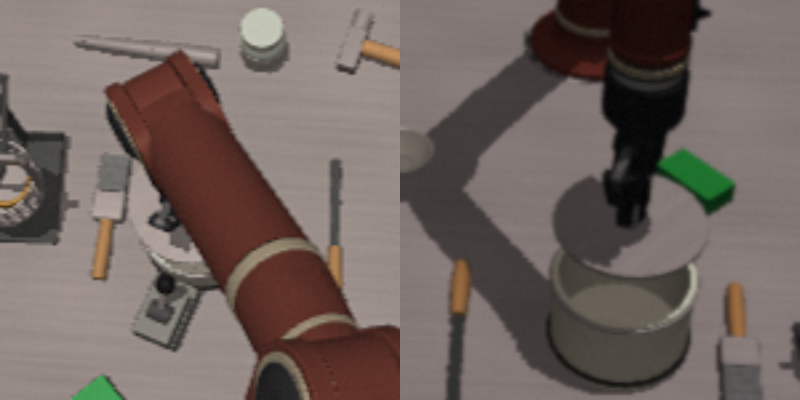

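The lid is held level over the pot, with its flange spanning crop (553–708, 222) and centred on the rim. I check the centring by number and lower with force checks.

```bash
python3 - <<'E'
from h import *
np.set_printoptions(precision=4,suppress=True)
print("lid centre est",plane("scene",(301.9,208.5),.173))
C=np.array([.577,.0232]); f0=np.array(arm.read_ft_force())
arm.line_to(tcp(C,.042+.106),.12)
z=.042+.106; ok=True
while z>.042+.085:
    z-=.003; arm.line_to(tcp(C,z),.04); f=np.array(arm.read_ft_force())-f0; print(round(z-.042,4),np.round(f,1))
    if f[2]>4 or np.hypot(*f[:2])>6: break
print(arm.read_time())
E
```

```text
lid centre est [0.5785 0.0236 0.173 ]
0.103 [ 0.4  0.3 -0.7]
0.1 [-0.2  0.6 -0.5]
0.097 [-0.6 -0.  -1. ]
0.094 [-0.7 -0.5 -0.6]
0.091 [-0.3 -0.5 -0.6]
0.088 [-0.4 -0.1  4.8]
29.125
```

Seated exactly at 88 mm. I release, retreat and check.

```bash
python3 - <<'E'
from h import *
arm.move_gripper(.7,20)
p=arm.read_tool_pos(); arm.line_to([p[0],p[1],p[2]+.15],.15)
arm.movep([.35,-.45,.33],down(1.2))
arm.pause(.5); print(arm.read_time())
t=snapshot("top"); s=snapshot("scene")
cv2.imwrite("pics/end.png",np.hstack([cv2.resize(t[110:260,110:300],(400,316)),cv2.resize(s[160:300,220:460],(400,233)).copy() if 0 else cv2.resize(s[150:300,270:460],(400,316))]))
E
```

```text
33.0833
```

View pics/end.png

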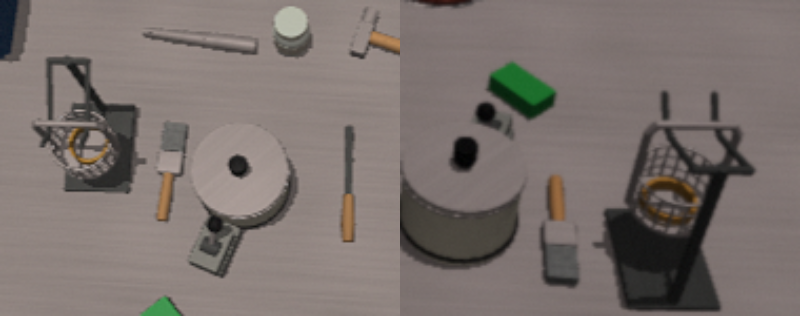

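The lid sits level on the pot with its knob at left-crop (238,165), and the lever leans towards the pot at (215,225). The basket hangs on both prongs with the bangle, and the file and brush are untouched.

```bash
python3 -c "
from station import ticket; print(ticket.finish_job())"
```

```text
the job is handed in; nothing more can be done
None
```

The job is handed in after about 33 s of robot time: the pot is switched off, the basket hangs by its handle on both prongs with the bangle in it, the lid is fully seated knob up, and the file and brush were left where they lay.

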